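# Hang tube carriers on a balance bar, side by side

### The job

Hang the three steel tube carriers from the sloping rack on the pivoting bar, one at a time on alternating sides so that the bar never tips more than 7 degrees: first a small one on either seat of one side, then the large one on the outer seat of the other side, then the second small one on the free seat beside the first. Lower each gently on to the bar without dropping it or knocking the bar, and leave the bar level with all three hanging still; leave the bottles, jars and dishes where they are.

Things in the scene. Friction and masses are not known exactly. Their poses are not given: they have to be found in the camera images.
- carrier_a: First small steel tube carrier, 170 mm tall, 0.25 kg: box 50 (x) by 56 (y) by 55 mm high, flat stem up from its back (-x), hook, grip tab on top. Origin: centre of the box's underside; own z runs up through hook and tab, own x is the way the hook opens. Starts leaning 30 degrees in the rack, top towards the robot, x away from it.
- carrier_b: Second, identical, small steel tube carrier, 170 mm tall, 0.25 kg: box 50 (x) by 56 (y) by 55 mm high, flat stem up from its back (-x), hook, grip tab on top. Origin: centre of the box's underside; own z runs up through hook and tab, own x is the way the hook opens. Starts leaning 30 degrees in the rack, top towards the robot, x away from it.
- carrier_big: The large steel tube carrier, 200 mm tall, 0.386 kg: same shape and axes, same hook and tab, bigger box of 50 (x) by 74 (y) by 85 mm high. Origin: centre of the box's underside. Starts leaning 30 degrees in the rack like the others.
- carrier_a_hook (a point): Hook point of carrier_a, 117 mm above its origin: lies on the bar's axis when hung. Inverted-V hook, 14 mm wide in y; stem's inner face 12 mm behind (-x), tip's 13 mm ahead (+x), tip's end 12 mm below it. It goes on from the bar's front (-x side), moving +x, lifted 22 to 38 mm over its seated height, then down; the V centres itself.
- carrier_a_grip (a point): Centre of the grey grip tab's grip, 152 mm above carrier_a's origin, 35 mm above its hook point. Tab 12 mm thick along own x (close the fingers along x), 26 mm wide along y, reaching 18 mm above and 23 mm below this point; the hook's sloping top begins 25 mm below it.
- carrier_b_hook (a point): Hook point of carrier_b, 117 mm above its origin: lies on the bar's axis when hung. Inverted-V hook, 14 mm wide in y; stem's inner face 12 mm behind (-x), tip's 13 mm ahead (+x), tip's end 12 mm below it. It goes on from the bar's front (-x side), moving +x, lifted 22 to 38 mm over its seated height, then down; the V centres itself.
- carrier_b_grip (a point): Centre of the grey grip tab's grip, 152 mm above carrier_b's origin, 35 mm above its hook point. Tab 12 mm thick along own x (close the fingers along x), 26 mm wide along y, reaching 18 mm above and 23 mm below this point; the hook's sloping top begins 25 mm below it.
- carrier_big_hook (a point): Hook point of carrier_big, 147 mm above its origin: lies on the bar's axis when hung. Inverted-V hook, 14 mm wide in y; stem's inner face 12 mm behind (-x), tip's 13 mm ahead (+x), tip's end 12 mm below it. It goes on from the bar's front (-x side), moving +x, lifted 22 to 38 mm over its seated height, then down; the V centres itself.
- carrier_big_grip (a point): Centre of the grey grip tab's grip, 182 mm above carrier_big's origin, 35 mm above its hook point. Tab 12 mm thick along own x (close the fingers along x), 26 mm wide along y, reaching 18 mm above and 23 mm below this point; the hook's sloping top begins 25 mm below it.
- left_outer (a point): The left outer seat, 175 mm from the pivot to +y: point on the axis of the round bar (14 mm diameter), between two black collars (26 mm diameter) with a clear gap that reaches at least 20 mm to either side. Axes tilt with the bar: y along it, x towards its back (front is -x, robot side), z up.
- left_inner (a point): The left inner seat, 95 mm from the pivot to +y: point on the axis of the round bar (14 mm diameter), between two black collars (26 mm diameter) with a clear gap that reaches at least 20 mm to either side. Axes tilt with the bar: y along it, x towards its back (front is -x, robot side), z up.
- right_inner (a point): The right inner seat, 95 mm from the pivot to -y: point on the axis of the round bar (14 mm diameter), between two black collars (26 mm diameter) with a clear gap that reaches at least 20 mm to either side. Axes tilt with the bar: y along it, x towards its back (front is -x, robot side), z up.
- right_outer (a point): The right outer seat, 175 mm from the pivot to -y: point on the axis of the round bar (14 mm diameter), between two black collars (26 mm diameter) with a clear gap that reaches at least 20 mm to either side. Axes tilt with the bar: y along it, x towards its back (front is -x, robot side), z up.
- bar (a joint): Tilt of the 420 mm bar, rad: 0 level, positive = left (+y) end up. Axis 270 mm above the table; sprung 4.2 N m/rad, damped, starts level and empty. Settles at: one small, about 0.054 on inner or 0.099 on outer seat, its side down; big on outer against one small, 0.048 (small on outer) or 0.093 (on inner), big side down; all three as asked, 0.
- stand: Bench stand that carries the bar, fixed: base plate 140 by 200 by 14 mm (x from -15 to +125 mm, y +-100 mm); post 22 mm diameter, 314 mm high, at x = +45 mm, behind the bar. Origin on the table directly under the bar's pivot; y along the level bar.
- rack: White sloping rack 360 mm wide, fixed; origin on the table. The carriers stand in it side by side about 110 mm apart, undersides centred 40 mm above the table at rack x = 0, leaning 30 degrees on its back board (reaching 56 mm up along the box). Foot from x = -90 to +30 mm.
- dishes_1: Two stacked clear culture dishes, 94 mm diameter, 36 mm high, bystander on the stand's left; origin at the underside.
- dishes_2: The same, on the stand's right.
- flask_1: Amber media bottle, 72 mm diameter, 170 mm high, bystander; origin at the underside.
- flask_2: Second amber media bottle, the same.
- jar_1: Green glass jar with black lid, 64 mm diameter, 100 mm high, bystander; origin at the underside.
- jar_2: Second jar, the same.
There are look-alikes about, which are no part of the job. What is shaped like the carrier_b but yellow is not meant.

How it is judged:
On the way, in this order (a step that is already met when the one before it is completed fails the run):
1. one small carrier hangs, released, on a seat of one side (((distance between carrier_a_hook and left_inner below 0.018 m and contact force between the fingers and carrier_a below 0.1 N and angle between carrier_a's own z axis and vertical below 0.26 rad) or (distance between carrier_a_hook and left_outer below 0.018 m and contact force between the fingers and carrier_a below 0.1 N and angle between carrier_a's own z axis and vertical below 0.26 rad) or (distance between carrier_b_hook and left_inner below 0.018 m and contact force between the fingers and carrier_b below 0.1 N and angle between carrier_b's own z axis and vertical below 0.26 rad) or (distance between carrier_b_hook and left_outer below 0.018 m and contact force between the fingers and carrier_b below 0.1 N and angle between carrier_b's own z axis and vertical below 0.26 rad) or (distance between carrier_a_hook and right_inner below 0.018 m and contact force between the fingers and carrier_a below 0.1 N and angle between carrier_a's own z axis and vertical below 0.26 rad) or (distance between carrier_a_hook and right_outer below 0.018 m and contact force between the fingers and carrier_a below 0.1 N and angle between carrier_a's own z axis and vertical below 0.26 rad) or (distance between carrier_b_hook and right_inner below 0.018 m and contact force between the fingers and carrier_b below 0.1 N and angle between carrier_b's own z axis and vertical below 0.26 rad) or (distance between carrier_b_hook and right_outer below 0.018 m and contact force between the fingers and carrier_b below 0.1 N and angle between carrier_b's own z axis and vertical below 0.26 rad)) and velocity of joint bar between -0.05 and 0.05 rad/s), for 0.2 s.
2. the large carrier hangs, released, on the outer seat of the other side (((distance between carrier_big_hook and left_outer below 0.018 m and contact force between the fingers and carrier_big below 0.1 N and angle between carrier_big's own z axis and vertical below 0.26 rad and ((distance between carrier_a_hook and right_inner below 0.018 m and contact force between the fingers and carrier_a below 0.1 N and angle between carrier_a's own z axis and vertical below 0.26 rad) or (distance between carrier_a_hook and right_outer below 0.018 m and contact force between the fingers and carrier_a below 0.1 N and angle between carrier_a's own z axis and vertical below 0.26 rad) or (distance between carrier_b_hook and right_inner below 0.018 m and contact force between the fingers and carrier_b below 0.1 N and angle between carrier_b's own z axis and vertical below 0.26 rad) or (distance between carrier_b_hook and right_outer below 0.018 m and contact force between the fingers and carrier_b below 0.1 N and angle between carrier_b's own z axis and vertical below 0.26 rad))) or (distance between carrier_big_hook and right_outer below 0.018 m and contact force between the fingers and carrier_big below 0.1 N and angle between carrier_big's own z axis and vertical below 0.26 rad and ((distance between carrier_a_hook and left_inner below 0.018 m and contact force between the fingers and carrier_a below 0.1 N and angle between carrier_a's own z axis and vertical below 0.26 rad) or (distance between carrier_a_hook and left_outer below 0.018 m and contact force between the fingers and carrier_a below 0.1 N and angle between carrier_a's own z axis and vertical below 0.26 rad) or (distance between carrier_b_hook and left_inner below 0.018 m and contact force between the fingers and carrier_b below 0.1 N and angle between carrier_b's own z axis and vertical below 0.26 rad) or (distance between carrier_b_hook and left_outer below 0.018 m and contact force between the fingers and carrier_b below 0.1 N and angle between carrier_b's own z axis and vertical below 0.26 rad)))) and velocity of joint bar between -0.05 and 0.05 rad/s), for 0.2 s.
At the end, for the whole second after the job is handed in: The large carrier hangs on one outer seat and the two small ones on the two seats of the other side, each hook point within 18 mm of its seat point, each carrier within 0.26 rad of upright and let go; the bar is level within 0.025 rad and all are at rest (below 0.05 m/s and 0.05 rad/s) (((distance between carrier_big_hook and left_outer below 0.018 m and contact force between the fingers and carrier_big below 0.1 N and angle between each of carrier_big, carrier_a, carrier_b's own z axis and vertical below 0.26 rad and distance between carrier_a_hook and right_inner below 0.018 m and contact force between the fingers and carrier_a below 0.1 N and distance between carrier_b_hook and right_outer below 0.018 m and contact force between the fingers and carrier_b below 0.1 N) or (distance between carrier_big_hook and left_outer below 0.018 m and contact force between the fingers and carrier_big below 0.1 N and angle between each of carrier_big, carrier_b, carrier_a's own z axis and vertical below 0.26 rad and distance between carrier_b_hook and right_inner below 0.018 m and contact force between the fingers and carrier_b below 0.1 N and distance between carrier_a_hook and right_outer below 0.018 m and contact force between the fingers and carrier_a below 0.1 N) or (distance between carrier_big_hook and right_outer below 0.018 m and contact force between the fingers and carrier_big below 0.1 N and angle between each of carrier_big, carrier_a, carrier_b's own z axis and vertical below 0.26 rad and distance between carrier_a_hook and left_inner below 0.018 m and contact force between the fingers and carrier_a below 0.1 N and distance between carrier_b_hook and left_outer below 0.018 m and contact force between the fingers and carrier_b below 0.1 N) or (distance between carrier_big_hook and right_outer below 0.018 m and contact force between the fingers and carrier_big below 0.1 N and angle between each of carrier_big, carrier_b, carrier_a's own z axis and vertical below 0.26 rad and distance between carrier_b_hook and left_inner below 0.018 m and contact force between the fingers and carrier_b below 0.1 N and distance between carrier_a_hook and left_outer below 0.018 m and contact force between the fingers and carrier_a below 0.1 N)) and value of joint bar between -0.025 and 0.025 rad and velocity of joint bar between -0.05 and 0.05 rad/s and linear speed of each of carrier_a, carrier_b, carrier_big below 0.05 m/s); the robot touches nothing.
It fails at once if a carrier dropped on the bar or the bar knocked (it swings faster than 1 rad/s) (velocity of joint bar above 1 rad/s or velocity of joint bar below -1 rad/s).
It fails at once if the bar tipped more than 0.125 rad (7 degrees) (value of joint bar above 0.125 rad or value of joint bar below -0.125 rad).
It fails at once if a bottle, jar or dish stack pushed more than 30 mm from its place (distance of any of dishes_1, dishes_2, flask_1, flask_2, jar_1, jar_2 from where it was at the start of the episode above 0.03 m).
It also fails if it takes over 72 s, if anything falls off the work surface, if the arm or the gripper's body presses on something with over 40 N, if the wrist force passes 120 N, or if a joint passes its speed limit or range.

### The arm

A 7-joint arm with a two-finger parallel gripper is mounted at the origin on the work surface. World frame = base frame: x ahead of the robot, y to its left, z up, the work surface at z = 0. Lengths are in m, angles in rad, forces in N, time in s.
With the tool pointing down it reaches from about 0.4 to 0.85 m from the base axis. Payload 10.4 kg.
Tool frame: the origin (TCP) lies at the very end of the fingers, on their centre line; the grasp point (between the pads) lies 19 mm behind it; z points along the fingers, y is the line along which they close (so a half turn about z gives the same grasp; the last joint's range is limited). The gripper opens to 85 mm and grips with 20 to 120 N. Pads are 22 mm wide; open, the fingers measure 114 mm over their backs; the gripper's body (76 mm by 85 mm) begins 54 mm behind the grasp point. The pads swing forward as they close: fully open they stand 13 mm farther back than shut.
Start: joints at [1.187, 0.332, -0.065, 1.46, 0.022, 1.35, -0.088], TCP at [0.221, -0.585, 0.231] pointing down, gripper open.
Joint ranges: [-2.6, 2.6], [-0.5, 2.12], [-1.47, 1.34], [0.16, 2.42], [-1.27, 4.41], [0.06, 2.06], [-2.6, 2.6]. Speed limits (rad/s): [2.22, 2.22, 2.79, 2.79, 3.14, 3.14, 3.14].

### API

Orientations are given as a unit quaternion [x, y, z, w].
In Python, from workcell import * gives the robot as it stands.
- The arm moves only by the tool step_arm, never from a script. Its argument "commands" is one flat list of numbers, 7 for each row, row after row: the finger opening in mm, from 0 to 85.4, then the shift along the world's x, y, z as a fraction of full scale, then the turn, a rotation vector about the world's x, y, z as a fraction of full scale. A call has exactly 10 rows; each row is the pose to reach, as a shift and turn from the pose commanded when the call began, turning the shorter way round; what a row does not reach only later rows make up. Full scale, the value 1, is 0.6 m for a shift and pi rad for a turn. A row lasts 1/8 s, in which the tool goes at most 62.5 mm and 10.7 degrees, less where a joint would pass 70% of its speed; a pose out of reach is approached as far as the arm can. A call with a number of a shift or a turn outside -1 to 1 is refused whole. A call with a gripper value outside its range is refused whole. The fingers move at their own pace and stop on an object; "squeeze" is the grip in N (left out, the last holds). Time passes only in rows, so rows that repeat a pose let the fingers close, or fill a call up. It gives the time, the measured TCP pose, the force, the opening and the grip force at its end, in the units of the state.
- get_obs(): the state, without advancing time (a new reading comes with each control period).
- camera(name): name is "side" or "top" or "wrist"; returns the picture (400x640x3 uint8, red, green, blue); there is no depth.
- camera_params(name): a dict with "mtx" (3x3 intrinsics, pixels), "dist" ([k1, k2, p1, p2, k3] as OpenCV has them; the pictures are not rectified), "extrinsics" (4x4, takes a point from world to camera coordinates); the wrist camera has in their place "tool_from_camera" (4x4, takes a point from camera to tool coordinates, whose origin is the TCP and whose axes are the flange's). Camera axes: x right, y down, z forward; pixel columns grow to the right and rows downward; lengths in m; the calibration is good to about 2 mm. A picture is of the moment at which its call begins: read the wrist's pose just before it. camera_params takes no time and is no camera call.
- hand_in(): hands the job in; it is judged then, once.
The state is a dict: "clock": time; "joint_pos": joint angles; "joint_velocities": joint speeds; "tau": joint torques, N m; "position": TCP position; "ee_rot": TCP orientation; "ft_force": force on the tool from outside, world axes, zero at the start; "torque": the same for the moment, N m; "grip_width": opening from 0.0 (shut) to 1.0 (fully open); "grasp_force": force on a finger pad.
Only numpy, scipy, OpenCV 4.12 (cv2) and the standard library are available. Lean on these libraries where they do the work, as an engineer would, in place of code of your own. Each camera call takes 0.05 s, during which the arm holds its last target. There are 200 camera calls.

## Working session

There is one attempt and no reset: what is moved stays moved. The work goes in short steps, Python scripts to look and compute and a tool call to move; the robot and the scene stay as the last step left them, time stands still between calls to the robot, and variables do not carry over. Pictures are saved under pics/ and viewed, at most 10 in all, crops included, and the job is handed in when it is done.

Besides the shell and the picture viewer there is one more tool, called after "Request:" as name(argument=value, ...), one argument or row to a line, values as JSON. step_arm: Moves the arm, as the interface text tells. Its arguments: {"type":"object","properties":{"commands":{"type":"array","items":{"type":"number"}},"squeeze":{"type":"number"}},"required":["commands"]}

```bash
mkdir -p pics; ls; python3 - <<'E'
from workcell import *
import cv2,numpy as np
o=get_obs();print(o)
for n in ("side","top"):
    cv2.imwrite(f"pics/{n}0.png",camera(n)[:,:,::-1]);p=camera_params(n);print(n,np.round(p["mtx"],1).tolist(),p["dist"],np.round(p["extrinsics"],4).tolist())
print(camera_params("wrist"))
E
```

```text
pics
{'clock': 0.0, 'joint_pos': array([ 1.18738995,  0.33286638, -0.06470861,  1.46094625,  0.02161417,
        1.34987678, -0.08848522]), 'joint_velocities': array([ 2.18818076e-04,  1.13016238e-03, -8.69588174e-05,  7.37656974e-04,
        7.62620012e-04, -3.01455160e-04, -1.20443233e-03]), 'tau': array([ 2.15254613e-05, -6.25452161e+01,  4.93109180e-02, -3.91597617e+01,
        1.63002260e-02,  9.74677212e-03,  4.34420917e-05]), 'position': array([ 0.22050823, -0.5844133 ,  0.23051702]), 'ee_rot': array([ 9.83766960e-01,  1.79449372e-01, -1.62603885e-04, -6.81192497e-04]), 'ft_force': array([ 0.01718573, -0.87132376,  0.04870454]), 'torque': array([-0.00408491,  0.04246869,  0.00665531]), 'grasp_force': 0.0, 'grip_width': 0.998737379569462}
side [[504.2, 0.0, 313.3], [0.0, 504.2, 202.1], [0.0, 0.0, 1.0]] [-0.160636  0.        0.        0.        0.      ] [[-0.7552, -0.6555, -0.0072, 0.4253], [-0.4935, 0.5758, -0.6518, 0.3794], [0.4314, -0.4887, -0.7583, 1.3612], [0.0, 0.0, 0.0, 1.0]]
top [[493.4, 0.0, 321.9], [0.0, 493.4, 198.5], [0.0, 0.0, 1.0]] [0.01044109 0.         0.         0.         0.        ] [[0.0102, -0.9998, -0.0169, -0.0069], [-0.9802, -0.0067, -0.1981, 0.5808], [0.1979, 0.0186, -0.98, 1.4624], [0.0, 0.0, 0.0, 1.0]]
{'mtx': array([[293.88281147,   0.        , 316.3203477 ],
       [  0.        , 293.88281147, 197.64761852],
       [  0.        ,   0.        ,   1.        ]]), 'dist': array([-0.04047361,  0.        ,  0.        ,  0.        ,  0.        ]), 'tool_from_camera': array([[ 8.07966971e-04, -9.50860944e-01, -3.09617203e-01,
         7.96752279e-02],
       [ 9.99999651e-01,  7.02677015e-04,  4.51585243e-04,
         1.89472967e-04],
       [-2.11833879e-04, -3.09617460e-01,  9.50861180e-01,
        -1.42306820e-01],
       [ 0.00000000e+00,  0.00000000e+00,  0.00000000e+00,
         1.00000000e+00]])}
```

View pics/side0.png

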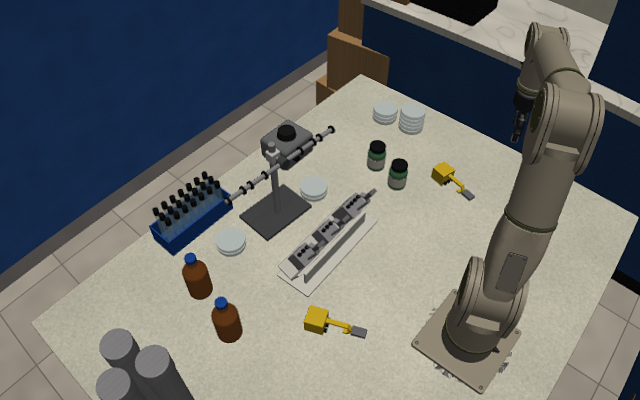

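View pics/top0.png

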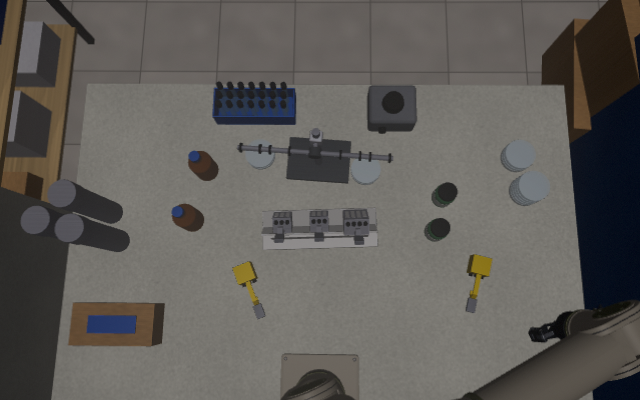

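The side picture shows the rack with three steel carriers (about 350,205, 328,232 and 302,258) and the bar from (228,200) to (333,130). In the top picture the carriers are at (282,222), (319,220) and (356,220), with the widest on the right, and the bar runs from (240,147) to (390,158). The yellow look-alikes lie at top (245,290) and (477,283); the task rules them out by colour and by their not being in the rack. I'll confirm this in an enlarged crop.

```bash
python3 - <<'E'
import cv2,numpy as np
t=cv2.imread("pics/top0.png")[130:255,232:398];s=cv2.imread("pics/side0.png")[120:300,215:385]
a=cv2.resize(t,None,fx=4.4,fy=4.4,interpolation=cv2.INTER_CUBIC)[:,:]
cv2.imwrite("pics/topc.png",a)
cv2.imwrite("pics/sidec.png",cv2.resize(s,None,fx=3.3,fy=3.3,interpolation=cv2.INTER_CUBIC))
E
```

```text
(no output)
```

View pics/topc.png

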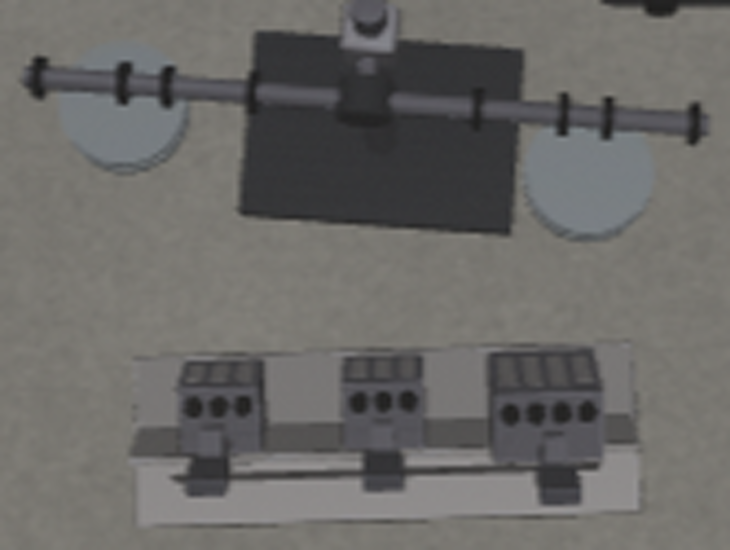

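View pics/sidec.png

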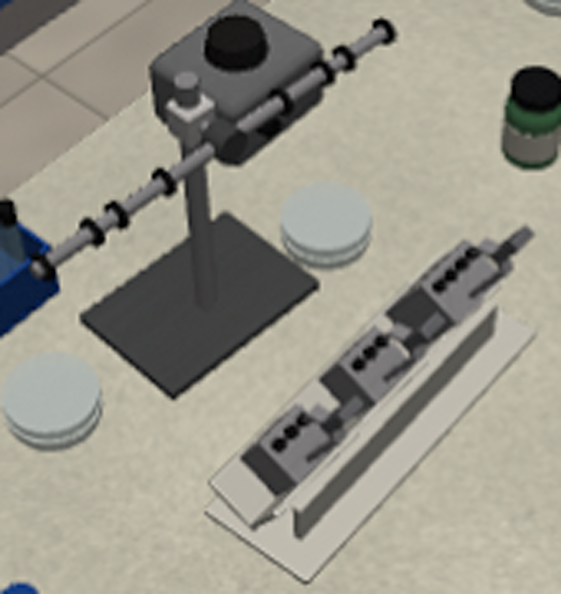

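The crop confirms three grey steel carriers in the rack: two small ones at top-crop (221,400) and (384,395), and the big one at (545,405), which has 4 holes and a wide box. Now I'll triangulate the bar collars and the tabs.

```bash
cat >h.py <<'E'
from workcell import *
import cv2,numpy as np
from scipy.spatial.transform import Rotation as R
def und(n,p):
    c=camera_params(n);return cv2.undistortPoints(np.array(p,float).reshape(-1,1,2),c["mtx"],c["dist"]).reshape(-1,2)
def ext(n,obs=None):
    c=camera_params(n)
    if n!="wrist":return c["extrinsics"]
    T=np.eye(4);T[:3,:3]=R.from_quat(obs["ee_rot"]).as_matrix();T[:3,3]=obs["position"]
    return np.linalg.inv(T@c["tool_from_camera"])
def tri(E1,u1,E2,u2):
    X=cv2.triangulatePoints(E1[:3],E2[:3],u1.T.copy(),u2.T.copy());return (X[:3]/X[3]).T
def plane(E,u,z):
    Rt=E[:3,:3].T;c=-Rt@E[:3,3];d=np.c_[u,np.ones(len(u))]@Rt.T
    return c+d*((z-c[2])/d[:,2])[:,None]
E
python3 - <<'E'
from h import *
tc=lambda l:np.array(l)/4.4+[232,130]
sc=lambda l:np.array(l)/3.3+[215,120]
Et,Es=ext("top"),ext("side")
T=tc([(38,77),(124,82),(167,86),(253,90),(477,108),(563,114),(607,118),(694,122)])
S=sc([(42,266),(92,231),(117,214),(163,181),(282,102),(321,75),(344,58),(383,31)])
P=tri(Et,und("top",T),Es,und("side",S));print(P.round(4))
u=und("top",T);print(plane(Et,u,.27).round(4))
# tabs (end centre of big tab), and top rays at z guess .17
print("big tab",tri(Et,und("top",tc([(560,495)])),Es,und("side",sc([(526,234)]))))
print("tabs",plane(Et,und("top",tc([(207,490),(384,486),(560,499)])),.18).round(4))
print("rack foot corners",plane(Et,und("top",tc([(138,525),(638,510),(133,357),(632,340)])),.0).round(4))
E
```

```text
[[ 0.6781  0.2158  0.2656]
 [ 0.675   0.1625  0.2654]
 [ 0.6725  0.1358  0.2659]
 [ 0.6707  0.0829  0.2647]
 [ 0.6597 -0.0553  0.2639]
 [ 0.6582 -0.1077  0.2601]
 [ 0.6541 -0.1345  0.2649]
 [ 0.6523 -0.1878  0.263 ]]
[[ 0.6772  0.2153  0.27  ]
 [ 0.6743  0.1622  0.27  ]
 [ 0.6719  0.1356  0.27  ]
 [ 0.6696  0.0827  0.27  ]
 [ 0.6589 -0.0546  0.27  ]
 [ 0.6553 -0.1071  0.27  ]
 [ 0.6529 -0.1339  0.27  ]
 [ 0.6507 -0.1868  0.27  ]]
big tab [[ 0.42671447 -0.10839332  0.21288042]]
tabs [[ 0.4336  0.1137  0.18  ]
 [ 0.437   0.0017  0.18  ]
 [ 0.4297 -0.1094  0.18  ]]
rack foot corners [[ 0.4283  0.1813  0.    ]
 [ 0.4421 -0.1752  0.    ]
 [ 0.55    0.189   0.    ]
 [ 0.5651 -0.1724  0.    ]]
```

```bash
cat >>h.py <<'E'
def tool(yaw,tilt):  # tool y along own x of a carrier at this yaw; tilt = top leaning to the robot
    return R.from_euler("z",yaw)*R.from_euler("y",-tilt)*R.from_matrix([[0,1,0],[1,0,0],[0,0,-1]])
def rel(tcp,rot,obs=None):
    o=obs or get_obs()
    d=(np.array(tcp)-o["position"])/.6; r=(rot*R.from_quat(o["ee_rot"]).inv()).as_rotvec()/np.pi
    print("rel",d.round(4),r.round(4))
E
python3 - <<'E'
from h import *
rel([.38,0,.293],tool(.04,np.pi/6))
E
```

```text
rel [0.2658 0.9741 0.104 ] [-0.0984 -0.1486  0.3882]
```

Request:
step_arm(
  commands=[60,0.0266,0.0974,0.0104,-0.01,-0.015,0.039,60,0.0532,0.195,0.03,-0.02,-0.03,0.078,60,0.08,0.292,0.05,-0.03,-0.045,0.116,60,0.106,0.39,0.07,-0.04,-0.06,0.155,60,0.133,0.487,0.08,-0.05,-0.074,0.194,60,0.16,0.584,0.09,-0.06,-0.089,0.233,60,0.186,0.682,0.1,-0.07,-0.104,0.272,60,0.213,0.78,0.104,-0.08,-0.119,0.31,60,0.24,0.877,0.104,-0.09,-0.134,0.35,60,0.266,0.974,0.104,-0.0984,-0.1486,0.3882],
)

```text
clock: 1.35
position: [0.3776, -0.1292, 0.2618]
ee_rot: [0.744, 0.635, 0.152, 0.139]
ft_force: [-1.7, -3.0, 1.1]
grip_width: 0.704
grasp_force: 0.0
```

```bash
python3 - <<'E'
from h import *
o=get_obs();print(o["clock"],o["position"],o["ee_rot"],o["joint_pos"].round(2))
cv2.imwrite("pics/w1.png",camera("wrist")[:,:,::-1]); np.save("w1.npy",np.r_[o["position"],o["ee_rot"]])
E=ext("wrist",o)
for p in [(.45,.0015,.172),(.4456,.1125,.172),(.439,-.108,.198)]:
    c=camera_params("wrist");q=E[:3]@np.r_[p,1];print((c["mtx"]@(q/q[2]))[:2].round(1))
rel([.38,0,.293],tool(.04,np.pi/6))
E
```

```text
1.35 [ 0.37762715 -0.1291605   0.26179712] [0.74416737 0.63543622 0.15180206 0.13925468] [ 0.66 -0.5  -0.24  2.22 -0.31  1.04  0.38]
[328.5  24.2]
[ 297.7 -173.5]
[350.1 172.6]
rel [0.0022 0.2116 0.0511] [-0.0183 -0.0339  0.0564]
```

View pics/w1.png

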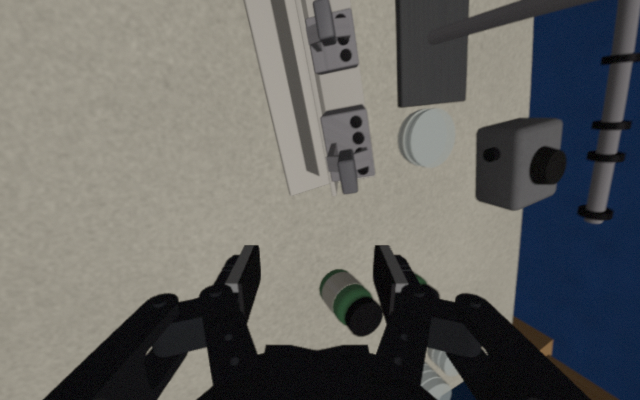

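The wrist picture shows the big carrier's tab at (348,172) and the middle one's at (325,20), within 4 px of the prediction. Moving over the middle carrier.

```bash
python3 - <<'E'
from h import *
rel([.40,0,.262],tool(.04,np.pi/6))
E
```

```text
rel [ 0.0355  0.2116 -0.0006] [-0.0183 -0.0339  0.0564]
```

Request:
step_arm(
  commands=[60,0.02,0.08,0,-0.018,-0.034,0.056,60,0.0355,0.16,0,-0.018,-0.034,0.056,60,0.0355,0.2116,0,-0.018,-0.034,0.056,60,0.0355,0.2116,0,-0.018,-0.034,0.056,60,0.0355,0.2116,0,-0.018,-0.034,0.056,60,0.0355,0.2116,0,-0.018,-0.034,0.056,40,0.0355,0.2116,0,-0.018,-0.034,0.056,40,0.0355,0.2116,0,-0.018,-0.034,0.056,40,0.0355,0.2116,0,-0.018,-0.034,0.056,40,0.0355,0.2116,0,-0.018,-0.034,0.056],
)

```text
clock: 2.65
position: [0.4247, 0.0088, 0.2401]
ee_rot: [0.668, 0.703, 0.185, 0.161]
ft_force: [-0.8, 1.4, 1.0]
grip_width: 0.465
grasp_force: 0.0
```

```bash
python3 - <<'E'
from h import *
o=get_obs();print(o["clock"],o["position"],o["ee_rot"],o["joint_pos"].round(2))
cv2.imwrite("pics/w2.png",camera("wrist")[:,:,::-1]); np.save("w2.npy",np.r_[o["position"],o["ee_rot"]])
E=ext("wrist",o)
for p in [(.45,.0015,.172),(.4456,.1125,.172),(.439,-.108,.198)]:
    c=camera_params("wrist");q=E[:3]@np.r_[p,1];print((c["mtx"]@(q/q[2]))[:2].round(1))
rel([.40,0,.262],tool(.04,np.pi/6))
E
```

```text
2.65 [0.42471872 0.00879913 0.24014811] [0.66778415 0.70285178 0.18456749 0.16124065] [ 0.19 -0.5  -0.24  2.29 -0.18  0.85  0.08]
[302.8 221.6]
[301.6  68.4]
[300.7 363.8]
rel [-0.0413 -0.0085  0.037 ] [-0.005  -0.0096 -0.0022]
```

View pics/w2.png

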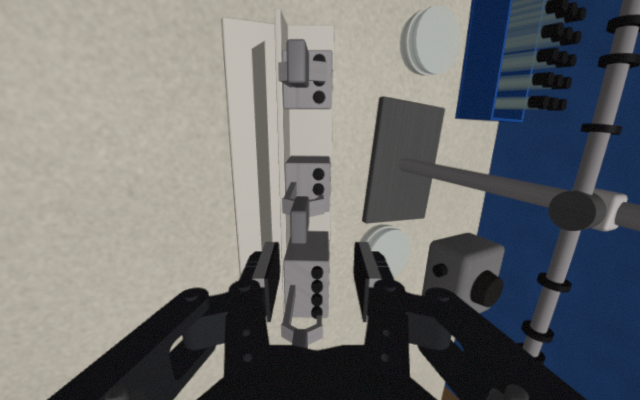

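Request:
step_arm(
  commands=[50,0.005,-0.013,-0.02,-0.005,-0.0096,-0.002,50,0.01,-0.013,-0.05,-0.005,-0.0096,-0.002,50,0.0155,-0.013,-0.07,-0.005,-0.0096,-0.002,50,0.0155,-0.013,-0.07,-0.005,-0.0096,-0.002,50,0.0155,-0.013,-0.07,-0.005,-0.0096,-0.002,50,0.0155,-0.013,-0.07,-0.005,-0.0096,-0.002,50,0.0155,-0.013,-0.07,-0.005,-0.0096,-0.002,50,0.0155,-0.013,-0.07,-0.005,-0.0096,-0.002,50,0.0155,-0.013,-0.07,-0.005,-0.0096,-0.002,50,0.0155,-0.013,-0.07,-0.005,-0.0096,-0.002],
)

```text
clock: 3.95
position: [0.434, -0.0067, 0.1973]
ee_rot: [0.672, 0.694, 0.185, 0.181]
ft_force: [1.2, 0.1, 0.4]
grip_width: 0.584
grasp_force: 0.0
```

```bash
python3 - <<'E'
from h import *
o=get_obs();print(o["clock"],o["position"],o["joint_pos"].round(2))
cv2.imwrite("pics/w3.png",camera("wrist")[130:400,180:440,::-1]); np.save("w3.npy",np.r_[o["position"],o["ee_rot"]])
E=ext("wrist",o);c=camera_params("wrist")
for s in (0,.018,-.02):
    p=np.array((.45,.0015,.172))+s*np.array([-.5,-.02,.866]);q=E[:3]@np.r_[p,1];print((c["mtx"]@(q/q[2]))[:2].round(1)-[180,130])
rel([.459,.002,.155],tool(.04,np.pi/6))
E
```

```text
3.95 [ 0.43395972 -0.00669355  0.19734232] [ 0.16 -0.46 -0.23  2.37 -0.12  0.7   0.04]
[138.4  91. ]
[138.6 103.2]
[138.2  79.7]
rel [ 0.0417  0.0145 -0.0705] [ 0.001  -0.0001  0.0026]
```

View pics/w3.png

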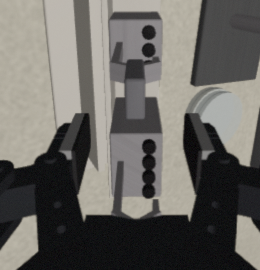

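The tab sits midway between the fingers, at crop (135,100) against a predicted (138,103). Going in and closing.

Request:
step_arm(
  commands=[50,0.01,0.006,-0.017,0,0,0.0026,50,0.02,0.012,-0.035,0,0,0.0026,50,0.031,0.0145,-0.053,0,0,0.0026,50,0.0417,0.0145,-0.0705,0,0,0.0026,50,0.0417,0.0145,-0.0705,0,0,0.0026,0,0.0417,0.0145,-0.0705,0,0,0.0026,0,0.0417,0.0145,-0.0705,0,0,0.0026,0,0.0417,0.0145,-0.0705,0,0,0.0026,0,0.0417,0.0145,-0.0705,0,0,0.0026,0,0.0417,0.0145,-0.0705,0,0,0.0026],
  squeeze=60,
)

```text
clock: 5.25
position: [0.4584, 0.0019, 0.155]
ee_rot: [0.669, 0.697, 0.185, 0.18]
ft_force: [-6.7, -0.7, 4.8]
grip_width: 0.131
grasp_force: 58.3
```

```bash
python3 - <<'E'
from h import *
o=get_obs();print(o["clock"],o["position"],o["joint_pos"].round(2),o["ft_force"],o["grip_width"],o["grasp_force"])
np.save("g1.npy",np.r_[o["position"],o["ee_rot"]])
yb=-.066;by=np.array([-np.sin(yb),np.cos(yb),0]);bx=np.array([np.cos(yb),np.sin(yb),0]);c=np.array([.664,.0142,.267])
s=c+by*.095
rel(o["position"]+np.array([-.02,0,.10]),tool(.04,.35))
for t in (-.08,0): rel(s+bx*t+[0,0,.035+.030-.019],tool(yb,0))
E
```

```text
5.25 [0.45839465 0.00190296 0.15500019] [ 0.18 -0.33 -0.27  2.38 -0.1   0.55  0.  ] [-6.69490399 -0.66562289  4.77433882] 0.13053310030137832 58.26446235179901
rel [-0.0333  0.      0.1667] [-0.0012  0.0548  0.    ]
rel [0.2201 0.1873 0.2633] [ 0.0032  0.1663 -0.0331]
rel [0.3531 0.1785 0.2633] [ 0.0032  0.1663 -0.0331]
```

Request:
step_arm(
  commands=[0,-0.017,0,0.029,0,0,0,0,-0.017,0,0.09,0,0,0,0,0,0.02,0.18,0,0,0,0,0.05,0.06,0.25,0,0.03,0,0,0.12,0.11,0.2633,0.001,0.08,-0.015,0,0.18,0.16,0.2633,0.002,0.13,-0.025,0,0.22,0.1873,0.2633,0.0032,0.1663,-0.0331,0,0.22,0.1873,0.2633,0.0032,0.1663,-0.0331,0,0.22,0.1873,0.2633,0.0032,0.1663,-0.0331,0,0.22,0.1873,0.2633,0.0032,0.1663,-0.0331],
)

```text
clock: 6.5
position: [0.5901, 0.1141, 0.315]
ee_rot: [0.73, 0.684, 0.002, 0.002]
ft_force: [-1.1, -0.4, -2.1]
grip_width: 0.131
grasp_force: 59.6
```

```bash
python3 - <<'E'
from h import *
o=get_obs();print(o["clock"],o["position"],o["joint_pos"].round(2),o["ft_force"],o["grip_width"],o["grasp_force"])
np.save("w4.npy",np.r_[o["position"],o["ee_rot"]])
im=camera("wrist")[:,:,::-1]
cv2.imwrite("pics/w4.png",np.vstack([im[:,:,:]])); cv2.imwrite("pics/s4.png",camera("side")[:,:,::-1])
rel([.5861,.1147,.313],tool(-.066,0),o)
s=cv2.imread("pics/s4.png")[110:250,210:370]
cv2.imwrite("pics/m4.png",np.vstack([cv2.resize(im,(480,300)),cv2.resize(s,(480,300))][:2]) if 0 else np.hstack([cv2.resize(im,(400,250)),cv2.resize(s,(400,350))[:250]]))
E
```

```text
6.5 [0.59009245 0.11414469 0.31499312] [ 0.11  0.28 -0.48  1.37  0.13  1.51 -0.43] [-1.05826561 -0.36312476 -2.12287539] 0.13082980095759725 59.59599316120148
rel [-0.0067  0.0009 -0.0033] [ 0.0002  0.0015 -0.0001]
```

View pics/w4.png

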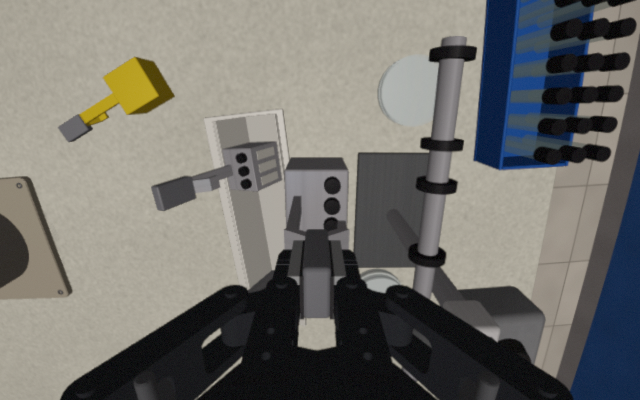

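The carrier is held upright, with its tab at (317,275). The bar's left collars are at (453,53), (441,144), (436,185) and (427,255), and the inner seat's gap lies between the last two.

```bash
python3 - <<'E'
from h import *
w=np.load("w4.npy");o={"position":w[:3],"ee_rot":w[3:]}
Ew=ext("wrist",o);U=und("wrist",[(453,53),(441,144),(436,185),(427,255)])
T=und("top",np.array([(38,77),(124,82),(167,86),(253,90)])/4.4+[232,130])
S=und("side",np.array([(42,266),(92,231),(117,214),(163,181)])/3.3+[215,120])
print(tri(Ew,U,ext("top"),T).round(4));print(tri(Ew,U,ext("side"),S).round(4));print(plane(Ew,U,.27).round(4),plane(Ew,U,.265).round(4))
E
```

```text
[[0.6775 0.2159 0.2704]
 [0.6752 0.1626 0.2668]
 [0.6722 0.1357 0.2694]
 [0.6697 0.0828 0.2687]]
[[0.6782 0.2165 0.2669]
 [0.6758 0.1618 0.2641]
 [0.6757 0.1329 0.2608]
 [0.6718 0.0803 0.2627]]
[[0.6779 0.2164 0.27  ]
 [0.6737 0.1631 0.27  ]
 [0.6721 0.136  0.27  ]
 [0.6689 0.0835 0.27  ]] [[0.6801 0.217  0.265 ]
 [0.6758 0.1623 0.265 ]
 [0.6741 0.1344 0.265 ]
 [0.6709 0.0806 0.265 ]]
```

Request:
step_arm(
  commands=[0,0.04,-0.0025,0.0015,0,0.0015,0,0,0.08,-0.005,0.0015,0,0.0015,0,0,0.115,-0.0075,0.0015,0,0.0015,0,0,0.134,-0.0085,0.0015,0,0.0015,0,0,0.134,-0.0085,0.0015,0,0.0015,0,0,0.134,-0.0085,0.0015,0,0.0015,0,0,0.134,-0.0085,-0.007,0,0.0015,0,0,0.134,-0.0085,-0.016,0,0.0015,0,0,0.134,-0.0085,-0.025,0,0.0015,0,0,0.134,-0.0085,-0.033,0,0.0015,0],
)

```text
clock: 7.85
position: [0.6713, 0.1092, 0.2926]
ee_rot: [0.73, 0.683, -0.002, -0.002]
ft_force: [-0.3, 0.0, -2.5]
grip_width: 0.134
grasp_force: 59.8
```

Request:
step_arm(
  commands=[0,0,0,-0.003,0,0,0,0,0,0,-0.005,0,0,0,0,0,0,-0.0075,0,0,0,0,0,0,-0.01,0,0,0,0,0,0,-0.012,0,0,0,0,0,0,-0.0135,0,0,0,0,0,0,-0.015,0,0,0,0,0,0,-0.0165,0,0,0,0,0,0,-0.018,0,0,0,0,0,0,-0.018,0,0,0],
)

```text
clock: 9.1
position: [0.6714, 0.1094, 0.2824]
ee_rot: [0.73, 0.684, -0.001, -0.001]
ft_force: [-0.0, 0.8, -1.2]
grip_width: 0.127
grasp_force: 60.0
```

Request:
step_arm(
  commands=[0,0,0,-0.0015,0,0,0,0,0,0,-0.003,0,0,0,0,0,0,-0.0045,0,0,0,0,0,0,-0.0045,0,0,0,0,0,0,-0.0045,0,0,0,30,0,0,-0.0045,0,0,0,30,0,0,-0.0045,0,0,0,30,0,0,-0.0045,0,0,0,30,0,0,-0.0045,0,0,0,30,0,0,-0.0045,0,0,0],
)

```text
clock: 10.35
position: [0.6714, 0.1093, 0.2797]
ee_rot: [0.73, 0.683, -0.001, -0.001]
ft_force: [0.0, -0.1, -0.3]
grip_width: 0.346
grasp_force: 0.0
```

```bash
python3 - <<'E'
from h import *
o=get_obs();print(o["position"],o["ft_force"],o["grip_width"])
a=camera("side");t=camera("top");s=a[110:260,210:370,::-1];w=camera("wrist")[100:400,180:460,::-1]
cv2.imwrite("pics/m5.png",np.hstack([cv2.resize(s,(400,375)),cv2.resize(w,(350,375))]))
E
```

```text
[0.67139061 0.10927204 0.27967386] [ 0.02789863 -0.09278523 -0.33269022] 0.34563773498140643
```

View pics/m5.png

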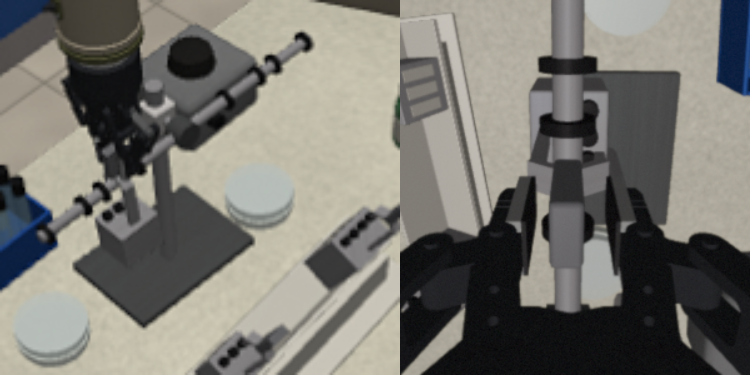

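Left inner seat: the hook sits on the bar between the collars, with the tab free between the open fingers (composite 568,205). Next I'll go up and over to the big carrier.

```bash
python3 - <<'E'
from h import *
rel([.43,-.109,.25],tool(.04,np.pi/6))
E
```

```text
rel [-0.4023 -0.3638 -0.0495] [-0.0021 -0.168   0.0329]
```

Request:
step_arm(
  commands=[30,0,0,0.06,0,0,0,30,0,0,0.15,0,0,0,60,-0.06,-0.05,0.19,0,-0.02,0.005,60,-0.13,-0.11,0.19,0,-0.05,0.01,60,-0.2,-0.17,0.18,-0.001,-0.08,0.015,60,-0.27,-0.23,0.16,-0.001,-0.11,0.02,60,-0.33,-0.29,0.14,-0.002,-0.14,0.03,60,-0.38,-0.35,0.11,-0.0021,-0.168,0.0329,60,-0.4,-0.3638,0.06,-0.0021,-0.168,0.0329,60,-0.4,-0.3638,0.0,-0.0021,-0.168,0.0329],
)

```text
clock: 11.75
position: [0.4307, -0.11, 0.2799]
ee_rot: [0.67, 0.696, 0.187, 0.181]
ft_force: [1.0, 0.2, -0.1]
grip_width: 0.701
grasp_force: 0.0
```

```bash
python3 - <<'E'
from h import *
o=get_obs();print(o["clock"],o["position"],o["joint_pos"].round(2),o["ft_force"])
for p in ([.43,-.109,.25],[.426,-.1085,.2205],[.4485,-.1076,.1815]): rel(p,tool(.04,np.pi/6))
E
```

```text
11.75 [ 0.43069468 -0.10998795  0.27989037] [ 0.44 -0.46 -0.13  2.2  -0.29  0.91  0.47] [ 0.98424045  0.18587014 -0.10985078]
rel [-0.0012  0.0016 -0.0498] [0.0002 0.0009 0.0007]
rel [-0.0078  0.0025 -0.099 ] [0.0002 0.0009 0.0007]
rel [ 0.0297  0.004  -0.164 ] [0.0002 0.0009 0.0007]
```

Request:
step_arm(
  commands=[60,-0.003,0.002,-0.025,0,0.001,0.001,60,-0.004,0.002,-0.05,0,0.001,0.001,60,-0.0078,0.0025,-0.075,0,0.001,0.001,60,-0.0078,0.0025,-0.099,0,0.001,0.001,60,-0.0078,0.0025,-0.099,0,0.001,0.001,60,-0.0078,0.0025,-0.099,0,0.001,0.001,60,0.002,0.003,-0.115,0,0.001,0.001,60,0.012,0.0035,-0.133,0,0.001,0.001,60,0.021,0.004,-0.149,0,0.001,0.001,60,0.0297,0.004,-0.164,0,0.001,0.001],
)

```text
clock: 13.0
position: [0.4495, -0.1065, 0.1803]
ee_rot: [0.668, 0.698, 0.186, 0.178]
ft_force: [-0.5, 0.4, -0.1]
grip_width: 0.706
grasp_force: 0.0
```

```bash
python3 - <<'E'
from h import *
o=get_obs();print(o["clock"],o["position"],o["joint_pos"].round(2),o["ft_force"],o["grip_width"])
rel([.4485,-.1076,.1815],tool(.04,np.pi/6))
# tab between the fingers: grey-level row profile in the wrist picture
w=camera("wrist");cv2.imwrite("pics/w6.png",w[:,:,::-1])
E=ext("wrist",o);c=camera_params("wrist");p=np.array((.439,-.108,.198))+.018*np.array([-.5,-.02,.866]);q=E[:3]@np.r_[p,1];u=(c["mtx"]@(q/q[2]))[:2];print(u)
g=cv2.cvtColor(w,cv2.COLOR_RGB2GRAY);r=int(u[1])
for k in (-25,-12,0): print(r+k,g[r+k,230:400:4].tolist())
# bar collar check from the top
E
```

```text
13.0 [ 0.44946154 -0.10645198  0.18031164] [ 0.41 -0.33 -0.14  2.33 -0.32  0.66  0.51] [-0.47314175  0.39348585 -0.12338913] 0.7062292193664189
rel [-0.0016 -0.0019  0.002 ] [-0.0001 -0.0012 -0.0011]
[315.01507908 303.27627433]
278 [58, 60, 58, 10, 18, 22, 20, 19, 167, 165, 167, 169, 166, 171, 165, 162, 164, 76, 93, 95, 96, 97, 97, 96, 165, 165, 160, 168, 166, 169, 162, 169, 164, 168, 165, 164, 21, 5, 4, 14, 14, 54, 60]
291 [17, 114, 84, 26, 18, 19, 17, 165, 166, 165, 168, 170, 165, 163, 162, 157, 160, 76, 94, 96, 96, 98, 99, 97, 167, 166, 169, 170, 169, 165, 166, 168, 169, 170, 168, 165, 165, 16, 10, 13, 11, 49, 115]
303 [12, 15, 23, 35, 24, 16, 155, 161, 166, 167, 164, 160, 163, 163, 166, 163, 163, 71, 96, 96, 97, 97, 100, 96, 167, 173, 172, 170, 164, 165, 162, 167, 166, 167, 167, 168, 168, 164, 17, 12, 36, 21, 17]
```

Request:
step_arm(
  commands=[0,0,0,0,0,0,0,0,0,0,0,0,0,0,0,0,0,0,0,0,0,0,0,0,0,0,0,0,0,0,0,0,0,0,0,0,0,0,0,0,0,0,0,-0.01,0,0.0173,0,0,0,0,-0.017,0,0.06,0,0,0,0,-0.01,0,0.12,0,0,0,0,0.02,0,0.19,0,0,0],
  squeeze=70,
)

```text
clock: 14.3
position: [0.4599, -0.1066, 0.2962]
ee_rot: [0.669, 0.698, 0.185, 0.177]
ft_force: [-0.2, -0.9, -3.1]
grip_width: 0.13
grasp_force: 68.6
```

```bash
python3 - <<'E'
from h import *
o=get_obs();print(o["clock"],o["position"],o["ft_force"],o["grip_width"])
rel([.5727,-.1551,.3274],tool(-.066,0))
rel([.6525,-.1604,.3274],tool(-.066,0))
E
```

```text
14.3 [ 0.45985973 -0.10657707  0.29617113] [-0.20826502 -0.90916925 -3.05664853] 0.13017248905889428
rel [ 0.1881 -0.0809  0.052 ] [ 0.0019  0.1653 -0.0338]
rel [ 0.3211 -0.0897  0.052 ] [ 0.0019  0.1653 -0.0338]
```

Request:
step_arm(
  commands=[0,0.02,-0.01,0.052,0,0.02,-0.005,0,0.07,-0.03,0.052,0.001,0.06,-0.012,0,0.12,-0.055,0.052,0.001,0.1,-0.02,0,0.165,-0.075,0.052,0.002,0.14,-0.03,0,0.188,-0.081,0.052,0.0019,0.1653,-0.0338,0,0.188,-0.081,0.052,0.0019,0.1653,-0.0338,0,0.188,-0.081,0.052,0.0019,0.1653,-0.0338,0,0.188,-0.081,0.052,0.0019,0.1653,-0.0338,0,0.188,-0.081,0.052,0.0019,0.1653,-0.0338,0,0.188,-0.081,0.052,0.0019,0.1653,-0.0338],
)

```text
clock: 15.55
position: [0.5737, -0.1553, 0.327]
ee_rot: [0.73, 0.683, 0.001, 0.001]
ft_force: [0.4, -0.3, -3.8]
grip_width: 0.132
grasp_force: 69.0
```

```bash
python3 - <<'E'
from h import *
o=get_obs();print(o["clock"],o["position"],o["ft_force"])
w=camera("wrist");cv2.imwrite("pics/w7.png",w[:,:,::-1])
E=ext("wrist",o);c=camera_params("wrist")
# collars expected; find dark blobs next to the predictions
g=cv2.cvtColor(w,cv2.COLOR_RGB2GRAY)
yb=-.066;by=np.array([-np.sin(yb),np.cos(yb),0]);C=np.array([.664,.0142,.27])
for d in (-.069,-.121,-.149,-.201):
    p=C+by*d+[0,0,-.054*d];q=E[:3]@np.r_[p,1];print(d,p.round(3),(c["mtx"]@(q/q[2]))[:2].round(1))
n,l,s,ce=cv2.connectedComponentsWithStats(cv2.inRange(g,0,45))
for i in range(1,n):
    if 60<s[i,4]<1500 and s[i,0]>330 : print(s[i].tolist(),ce[i].round(1))
rel([.6525,-.1604,.3274],tool(-.066,0),o)
E
```

```text
15.55 [ 0.57365337 -0.15525839  0.32703151] [ 0.44541737 -0.34720411 -3.83109859]
-0.069 [ 0.659 -0.055  0.274] [446.1  55.7]
-0.121 [ 0.656 -0.107  0.277] [436.9 142.9]
-0.149 [ 0.654 -0.134  0.278] [432.5 185. ]
-0.201 [ 0.651 -0.186  0.281] [425.1 255.5]
[421, 47, 45, 18, 593] [443.   54.4]
[416, 137, 41, 12, 365] [435.7 142.7]
[413, 176, 39, 15, 416] [431.7 184. ]
[407, 244, 36, 21, 449] [423.8 256.1]
rel [ 0.1314 -0.0086  0.0006] [ 0.      0.0007 -0.    ]
```

Request:
step_arm(
  commands=[0,0.04,-0.0025,0,0,0.0007,0,0,0.08,-0.005,0,0,0.0007,0,0,0.115,-0.0075,0,0,0.0007,0,0,0.1305,-0.0086,0,0,0.0007,0,0,0.1305,-0.0086,0,0,0.0007,0,0,0.1305,-0.0086,0,0,0.0007,0,0,0.1305,-0.0086,-0.01,0,0.0007,0,0,0.1305,-0.0086,-0.02,0,0.0007,0,0,0.1305,-0.0086,-0.03,0,0.0007,0,0,0.1305,-0.0086,-0.038,0,0.0007,0],
)

```text
clock: 16.85
position: [0.6521, -0.1604, 0.3031]
ee_rot: [0.73, 0.684, -0.0, -0.001]
ft_force: [0.1, 0.4, -4.6]
grip_width: 0.133
grasp_force: 69.5
```

Request:
step_arm(
  commands=[0,0,0,-0.006,0,0,0,0,0,0,-0.011,0,0,0,0,0,0,-0.016,0,0,0,0,0,0,-0.021,0,0,0,0,0,0,-0.026,0,0,0,0,0,0,-0.031,0,0,0,0,0,0,-0.036,0,0,0,0,0,0,-0.04,0,0,0,0,0,0,-0.044,0,0,0,0,0,0,-0.044,0,0,0],
)

```text
clock: 18.1
position: [0.6522, -0.1604, 0.2771]
ee_rot: [0.73, 0.684, -0.0, -0.0]
ft_force: [-1.0, -1.2, -1.4]
grip_width: 0.132
grasp_force: 69.7
```

Request:
step_arm(
  commands=[0,0,0,-0.003,0,0,0,0,0,0,-0.006,0,0,0,0,0,0,-0.009,0,0,0,0,0,0,-0.0115,0,0,0,0,0,0,-0.0115,0,0,0,0,0,0,-0.0115,0,0,0,0,0,0,-0.0115,0,0,0,0,0,0,-0.0115,0,0,0,0,0,0,-0.0115,0,0,0,0,0,0,-0.0115,0,0,0],
)

```text
clock: 19.35
position: [0.6523, -0.1603, 0.2704]
ee_rot: [0.73, 0.684, -0.0, -0.0]
ft_force: [-1.9, -1.4, 0.1]
grip_width: 0.134
grasp_force: 69.9
```

Request:
step_arm(
  commands=[30,0,0,0,0,0,0,30,0,0,0,0,0,0,30,0,0,0,0,0,0,30,0,0,0,0,0,0,30,0,0,0,0,0,0,30,0,0,0,0,0,0,30,0,0,0,0,0,0,30,0,0,0,0,0,0,30,0,0,0,0,0,0,30,0,0,0,0,0,0],
)

```text
clock: 20.6
position: [0.6523, -0.1603, 0.2704]
ee_rot: [0.73, 0.684, -0.0, -0.0]
ft_force: [-0.4, -0.2, 0.4]
grip_width: 0.356
grasp_force: 0.0
```

```bash
python3 - <<'E'
from h import *
o=get_obs();print(o["clock"],o["position"],o["ft_force"],o["grip_width"])
w=camera("wrist");cv2.imwrite("pics/w8.png",w[:,:,::-1])
g=cv2.cvtColor(w,cv2.COLOR_RGB2GRAY)
for r in (270,290,305): print(r,g[r,230:400:4].tolist())
E=ext("wrist",o);c=camera_params("wrist");yb=-.066;by=np.array([-np.sin(yb),np.cos(yb),0]);C=np.array([.664,.0142,.27])
for d in (-.069,-.121,-.149):
    p=C+by*d+[0,0,.093*d];q=E[:3]@np.r_[p,1];print(d,(c["mtx"]@(q/q[2]))[:2].round(1))
n,l,s,ce=cv2.connectedComponentsWithStats(cv2.inRange(g,0,45))
for i in range(1,n):
    if 60<s[i,4]<2500 and s[i,1]<260: print(s[i].tolist(),ce[i].round(1))
# next: left small
rel([.4262,.1117,.215],tool(.04,np.pi/6),o);rel([.455,.1129,.1552],tool(.04,np.pi/6),o)
E
```

```text
20.6 [ 0.65231034 -0.1603387   0.27039304] [-0.39667283 -0.23634348  0.38245856] 0.35576791185373824
270 [52, 138, 166, 164, 166, 164, 69, 17, 15, 33, 60, 59, 32, 14, 11, 156, 157, 12, 47, 47, 45, 44, 45, 46, 43, 14, 21, 164, 165, 16, 13, 20, 58, 61, 50, 18, 12, 48, 166, 164, 166, 168, 167]
290 [79, 79, 63, 18, 17, 13, 19, 20, 7, 6, 14, 14, 42, 12, 29, 85, 86, 81, 75, 99, 99, 96, 100, 100, 87, 163, 170, 167, 166, 105, 16, 41, 16, 16, 14, 13, 7, 19, 13, 11, 12, 127, 162]
305 [17, 14, 14, 12, 14, 16, 16, 16, 12, 17, 14, 16, 39, 19, 59, 59, 56, 49, 59, 99, 97, 97, 97, 99, 85, 162, 169, 167, 166, 164, 21, 41, 17, 10, 15, 15, 11, 14, 16, 14, 12, 16, 16]
-0.069 [316.2  40.5]
-0.121 [316.1 152.9]
-0.149 [316.  201.8]
[288, 29, 56, 20, 897] [316.2  37.8]
[291, 141, 50, 22, 794] [315.4 152.9]
[429, 141, 108, 101, 1263] [458.9 168.9]
[329, 164, 10, 17, 146] [333.  172.2]
[293, 186, 46, 36, 914] [318. 203.]
[294, 233, 41, 54, 947] [316.1 257.2]
rel [-0.3769  0.4534 -0.0923] [-0.0022 -0.167   0.0328]
rel [-0.3289  0.4554 -0.192 ] [-0.0022 -0.167   0.0328]
```

Big carrier hangs released on the right outer seat, and the collars match a tilt of 0.093 within 3 px. Now the left small carrier.

Request:
step_arm(
  commands=[30,0,0,0.06,0,0,0,30,0,0,0.15,0,0,0,60,-0.06,0.07,0.2,0,-0.02,0.005,60,-0.12,0.14,0.2,0,-0.05,0.01,60,-0.18,0.21,0.19,-0.001,-0.08,0.015,60,-0.24,0.28,0.17,-0.001,-0.11,0.02,60,-0.3,0.35,0.14,-0.002,-0.14,0.03,60,-0.35,0.42,0.1,-0.0022,-0.167,0.0328,60,-0.37,0.4534,0.05,-0.0022,-0.167,0.0328,60,-0.3769,0.4534,0.0,-0.0022,-0.167,0.0328],
)

```text
clock: 21.9
position: [0.4252, 0.114, 0.2693]
ee_rot: [0.668, 0.698, 0.187, 0.179]
ft_force: [0.2, 1.5, 0.4]
grip_width: 0.701
grasp_force: 0.0
```

```bash
python3 - <<'E'
from h import *
o=get_obs();print(o["clock"],o["position"],o["joint_pos"].round(2),o["ft_force"])
for p in ([.428,.1117,.212],[.455,.1129,.1552]): rel(p,tool(.04,np.pi/6),o)
E
```

```text
21.9 [0.42517384 0.1139539  0.26932222] [ 0.03 -0.49 -0.42  2.22 -0.03  0.88 -0.33] [0.24671945 1.49038277 0.39158552]
rel [ 0.0047 -0.0038 -0.0955] [ 0.0001  0.0001 -0.0015]
rel [ 0.0497 -0.0018 -0.1902] [ 0.0001  0.0001 -0.0015]
```

Request:
step_arm(
  commands=[60,0.0,-0.002,-0.025,0,0,-0.0015,60,0.0,-0.004,-0.05,0,0,-0.0015,60,0.002,-0.004,-0.075,0,0,-0.0015,60,0.0047,-0.004,-0.0955,0,0,-0.0015,60,0.0047,-0.004,-0.0955,0,0,-0.0015,60,0.0047,-0.004,-0.0955,0,0,-0.0015,60,0.017,-0.003,-0.12,0,0,-0.0015,60,0.029,-0.002,-0.146,0,0,-0.0015,60,0.04,-0.002,-0.17,0,0,-0.0015,60,0.0497,-0.0018,-0.19,0,0,-0.0015],
)

```text
clock: 23.15
position: [0.4565, 0.1108, 0.1564]
ee_rot: [0.671, 0.695, 0.187, 0.18]
ft_force: [-0.0, -0.8, 0.3]
grip_width: 0.703
grasp_force: 0.0
```

```bash
python3 - <<'E'
from h import *
o=get_obs();print(o["clock"],o["position"],o["joint_pos"].round(2),o["ft_force"],o["grip_width"])
rel([.455,.1129,.1552],tool(.04,np.pi/6),o)
w=camera("wrist")
E=ext("wrist",o);c=camera_params("wrist");p=np.array((.4456,.1125,.172))+.018*np.array([-.5,-.02,.866]);q=E[:3]@np.r_[p,1];u=(c["mtx"]@(q/q[2]))[:2];print(u)
g=cv2.cvtColor(w,cv2.COLOR_RGB2GRAY);r=int(u[1])
for k in (-25,-12,0,25): print(r+k,g[r+k,230:400:4].tolist())
E
```

```text
23.15 [0.45652812 0.11077114 0.15643725] [ 0.12 -0.29 -0.53  2.34  0.09  0.57 -0.46] [-0.03406957 -0.77966666  0.30146329] 0.7030547713482562
rel [-0.0025  0.0035 -0.0021] [-0.0001  0.0003  0.0015]
[312.22450766 294.49471109]
269 [19, 57, 61, 59, 4, 16, 20, 21, 92, 173, 173, 178, 169, 164, 117, 165, 74, 94, 95, 97, 97, 97, 94, 170, 172, 173, 173, 156, 161, 167, 168, 165, 165, 165, 162, 165, 12, 4, 5, 14, 48, 58, 61]
282 [64, 65, 35, 14, 19, 21, 17, 21, 92, 170, 172, 179, 165, 168, 116, 147, 70, 94, 95, 95, 96, 97, 95, 169, 172, 171, 173, 162, 167, 166, 165, 170, 172, 166, 166, 154, 7, 17, 12, 7, 11, 23, 65]
294 [9, 13, 30, 28, 18, 15, 21, 92, 92, 155, 172, 176, 164, 172, 115, 131, 71, 94, 94, 95, 97, 98, 94, 169, 171, 171, 172, 168, 164, 161, 162, 164, 162, 164, 163, 50, 46, 16, 5, 14, 22, 34, 12]
319 [18, 13, 14, 13, 19, 175, 157, 93, 91, 91, 172, 172, 163, 169, 115, 117, 168, 168, 168, 167, 167, 169, 168, 169, 169, 170, 171, 169, 167, 165, 165, 166, 164, 160, 135, 109, 110, 139, 125, 21, 18, 8, 14]
```

Request:
step_arm(
  commands=[60,-0.007,0.0035,-0.005,0,0,0.0015,60,-0.007,0.0035,-0.005,0,0,0.0015,0,-0.007,0.0035,-0.005,0,0,0.0015,0,-0.007,0.0035,-0.005,0,0,0.0015,0,-0.007,0.0035,-0.005,0,0,0.0015,0,-0.007,0.0035,-0.005,0,0,0.0015,0,-0.007,0.0035,-0.005,0,0,0.0015,0,-0.007,0.0035,-0.005,0,0,0.0015,0,-0.017,0.0035,0.012,0,0,0.0015,0,-0.02,0.0035,0.06,0,0,0.0015],
)

```text
clock: 24.45
position: [0.442, 0.112, 0.1903]
ee_rot: [0.67, 0.697, 0.184, 0.178]
ft_force: [0.1, 0.4, -3.0]
grip_width: 0.13
grasp_force: 69.6
```

```bash
python3 - <<'E'
from h import *
o=get_obs();print(o["clock"],o["position"],o["joint_pos"].round(2),o["ft_force"],o["grip_width"],o["grasp_force"])
yb=-.066;by=np.array([-np.sin(yb),np.cos(yb),0]);bx=np.array([np.cos(yb),np.sin(yb),0]);s=np.array([.6638,.0142,.27])+by*.175+[0,0,.0163]
for t in (-.08,0):
    p=s+bx*t+[0,0,.016+.030];print(p.round(4));rel(p,tool(yb,0),o)
E
```

```text
24.45 [0.44200784 0.11197745 0.19033621] [ 0.08 -0.38 -0.49  2.31  0.02  0.68 -0.4 ] [ 0.10510237  0.44787072 -2.97375559] 0.13022775816156795 69.60553765296936
[0.5955 0.1941 0.3323]
rel [0.2558 0.1369 0.2366] [ 0.0025  0.165  -0.0329]
[0.6753 0.1888 0.3323]
rel [0.3889 0.1281 0.2366] [ 0.0025  0.165  -0.0329]
```

Request:
step_arm(
  commands=[0,0.0,0,0.06,0,0,0,0,0.02,0.02,0.14,0,0,0,0,0.06,0.06,0.21,0,0.03,-0.005,0,0.12,0.1,0.2366,0.001,0.08,-0.015,0,0.19,0.13,0.2366,0.002,0.13,-0.025,0,0.2558,0.1369,0.2366,0.0025,0.165,-0.0329,0,0.2558,0.1369,0.2366,0.0025,0.165,-0.0329,0,0.2558,0.1369,0.2366,0.0025,0.165,-0.0329,0,0.2558,0.1369,0.2366,0.0025,0.165,-0.0329,0,0.2558,0.1369,0.2366,0.0025,0.165,-0.0329],
)

```text
clock: 25.7
position: [0.5964, 0.195, 0.3356]
ee_rot: [0.73, 0.684, 0.003, 0.002]
ft_force: [-0.9, 0.2, -2.5]
grip_width: 0.129
grasp_force: 69.7
```

```bash
python3 - <<'E'
from h import *
o=get_obs();print(o["clock"],o["position"],o["ft_force"])
w=camera("wrist");cv2.imwrite("pics/w9.png",w[:,:,::-1])
E=ext("wrist",o);c=camera_params("wrist");g=cv2.cvtColor(w,cv2.COLOR_RGB2GRAY)
yb=-.066;by=np.array([-np.sin(yb),np.cos(yb),0]);C=np.array([.6638,.0142,.27])
for d in (.201,.149,.121,.069):
    p=C+by*d+[0,0,.093*d];q=E[:3]@np.r_[p,1];print(d,p.round(3),(c["mtx"]@(q/q[2]))[:2].round(1))
n,l,s,ce=cv2.connectedComponentsWithStats(cv2.inRange(g,0,45))
for i in range(1,n):
    if 60<s[i,4]<1500 and s[i,0]>330 and s[i,2]<60: print(s[i].tolist(),ce[i].round(1))
rel([.6753,.1888,.3323],tool(yb,0),o)
E
```

```text
25.7 [0.59644171 0.19502559 0.33557894] [-0.88425595  0.19737558 -2.51296753]
0.201 [0.677 0.215 0.289] [433.1 187.3]
0.149 [0.674 0.163 0.284] [421.9 252.9]
0.121 [0.672 0.135 0.281] [416.7 283.3]
0.069 [0.668 0.083 0.276] [408.2 332.6]
[375, 0, 29, 16, 215] [386.3   7.5]
[343, 9, 47, 46, 702] [358.8  39.5]
[414, 178, 39, 21, 484] [432.7 189.7]
rel [ 0.1314 -0.0104 -0.0055] [-0.0001  0.0024 -0.0002]
```

Request:
step_arm(
  commands=[0,0.04,-0.003,-0.004,0,0.0024,0,0,0.08,-0.006,-0.0055,0,0.0024,0,0,0.115,-0.009,-0.0055,0,0.0024,0,0,0.1314,-0.0104,-0.0055,0,0.0024,0,0,0.1314,-0.0104,-0.0055,0,0.0024,0,0,0.1314,-0.0104,-0.0055,0,0.0024,0,0,0.1314,-0.0104,-0.016,0,0.0024,0,0,0.1314,-0.0104,-0.027,0,0.0024,0,0,0.1314,-0.0104,-0.038,0,0.0024,0,0,0.1314,-0.0104,-0.046,0,0.0024,0],
)

```text
clock: 27.0
position: [0.6762, 0.1885, 0.306]
ee_rot: [0.73, 0.683, -0.001, -0.001]
ft_force: [0.0, 0.1, -2.8]
grip_width: 0.131
grasp_force: 69.8
```

Request:
step_arm(
  commands=[0,0,0,-0.004,0,0,0,0,0,0,-0.008,0,0,0,0,0,0,-0.012,0,0,0,0,0,0,-0.016,0,0,0,0,0,0,-0.02,0,0,0,0,0,0,-0.024,0,0,0,0,0,0,-0.028,0,0,0,0,0,0,-0.031,0,0,0,0,0,0,-0.033,0,0,0,0,0,0,-0.033,0,0,0],
)

```text
clock: 28.25
position: [0.6762, 0.1887, 0.2869]
ee_rot: [0.73, 0.683, -0.0, -0.001]
ft_force: [-2.1, 1.7, -0.6]
grip_width: 0.13
grasp_force: 70.2
```

Request:
step_arm(
  commands=[0,0,0,-0.0015,0,0,0,0,0,0,-0.003,0,0,0,0,0,0,-0.003,0,0,0,0,0,0,-0.003,0,0,0,30,0,0,-0.003,0,0,0,30,0,0,-0.003,0,0,0,30,0,0,-0.003,0,0,0,30,0,0,-0.003,0,0,0,30,0,0,-0.003,0,0,0,30,0,0,-0.003,0,0,0],
)

```text
clock: 29.5
position: [0.6763, 0.1886, 0.2851]
ee_rot: [0.73, 0.683, -0.0, -0.001]
ft_force: [-0.3, 0.1, 0.4]
grip_width: 0.356
grasp_force: 0.0
```

Request:
step_arm(
  commands=[30,0,0,0.02,0,0,0,30,0,0,0.06,0,0,0,30,0,0,0.12,0,0,0,30,0,0,0.2,0,0,0,30,-0.07,0,0.22,0,0,0,30,-0.15,0,0.22,0,0,0,30,-0.24,0,0.22,0,0,0,30,-0.3,0,0.22,0,0,0,30,-0.3,0,0.22,0,0,0,30,-0.3,0,0.22,0,0,0],
)

```text
clock: 30.75
position: [0.4967, 0.1883, 0.4179]
ee_rot: [0.73, 0.683, -0.0, -0.001]
ft_force: [0.4, -0.4, 0.9]
grip_width: 0.348
grasp_force: 0.0
```

```bash
python3 - <<'E'
from h import *
o=get_obs();print(o["clock"],o["position"],o["ft_force"],o["grip_width"])
s=camera("side")[110:270,210:370,::-1];t=camera("top")[125:255,225:400,::-1]
cv2.imwrite("pics/m9.png",np.hstack([cv2.resize(s,(400,400)),cv2.resize(t,(400,400))]))
E
```

```text
30.75 [0.49673367 0.18834961 0.4178596 ] [ 0.3680292  -0.38775019  0.85792042] 0.3484257187195199
```

View pics/m9.png

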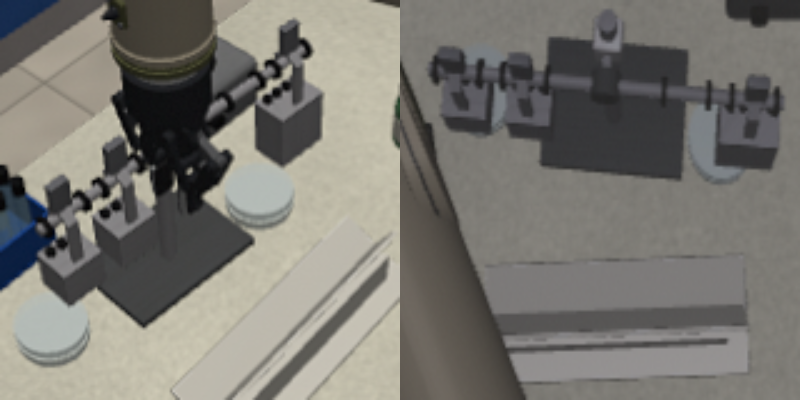

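All three carriers hang between their collars: the small ones at side-crop (65,220) and (120,180), and the big one at (290,80). The rack is empty and the gripper is clear. I'll let it settle for a moment, then hand in.

Request:
step_arm(
  commands=[30,0,0,0,0,0,0,30,0,0,0,0,0,0,30,0,0,0,0,0,0,30,0,0,0,0,0,0,30,0,0,0,0,0,0,30,0,0,0,0,0,0,30,0,0,0,0,0,0,30,0,0,0,0,0,0,30,0,0,0,0,0,0,30,0,0,0,0,0,0],
)

```text
clock: 32.1
position: [0.4963, 0.1886, 0.4171]
ee_rot: [0.73, 0.683, -0.0, -0.001]
ft_force: [0.5, -0.3, 0.2]
grip_width: 0.352
grasp_force: 0.0
```

```bash
python3 -c "
from workcell import *
print(hand_in())"
```

```text
the job is handed in; nothing more can be done
None
```

I handed the job in at about 32 s: the two small carriers hang on the left seats and the large one on the right outer seat, all released, and the bar looks level in the last pictures; no verdict came back.

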